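# Put the desk things back in their holders

### The job

Tidy the cutting mat: stand the large jar in the large round coaster and the small jar in the small round coaster, slip the tape roll flat down over the post of the spindle, and lay the stapler lengthwise, upright, in the long tray (either way round). Set each one fully down inside its rim or on its base, setting the jars down rather than dropping them, and leave the ink bottle standing where it is.

Things in the scene. Friction and masses are not known exactly. Their poses are not given: they have to be found in the camera images.
- big_jar_centre (a point): Large white jar with a flat steel lid, loose, standing upright: 56 mm diameter, 54 mm tall, about 160 g. Point: its centre, 27 mm above its underside; z up along its axis.
- small_jar_centre (a point): Small white jar with a flat steel lid, loose, standing upright: 38 mm diameter, 54 mm tall, about 80 g. Point: its centre, 27 mm above its underside; z up along its axis.
- tape_roll_centre (a point): Pale roll of tape on a cardboard core, loose, lying flat with its bore upright: 60 mm outer diameter, 38 mm bore right through, 42 mm tall, about 90 g. Point: its centre (in the empty bore), 21 mm above its underside; z up along the bore.
- stapler_centre (a point): Black and steel desk stapler, loose, standing on its base: 110 mm long (its x), 30 mm wide (its y) over its whole height, 52 mm tall, about 180 g. Grip it across its width at the middle. Point: its centre, 26 mm above its underside; z up.
- big_coaster: Large round coaster of light wood with a raised rim, for the large jar: 84 mm outside, 74 mm inside the rim, floor 3 mm thick, rim top 7 mm above the desk. Fixed to the desk. Origin: centre of its underside, on the desk top; z up.
- small_coaster: Small round coaster of light wood with a raised rim, for the small jar: 64 mm outside, 54 mm inside the rim, floor 3 mm thick, rim top 7 mm above the desk. Fixed to the desk. Origin: centre of its underside, on the desk top; z up.
- spindle: Tape spindle: a light wood disc, 80 mm diameter and 5 mm thick, with an upright steel post in its centre, 16 mm diameter, its narrowed top 40 mm above the desk. Fixed to the desk. Origin: centre of its underside, on the desk top; z up.
- long_tray: Long shallow tray of light wood with a raised rim, for the stapler: 138 mm (its x) by 58 mm (its y) outside, 128 by 48 mm inside the rim, floor 3 mm thick, rim top 7 mm above the desk. Fixed to the desk. Origin: centre of its underside, on the desk top; z up.
- ink_bottle_centre (a point): Small amber glass ink bottle with a black cap, a bystander, loose: 36 mm diameter, 50 mm tall, standing at the middle of the far side of the mat. Not to be disturbed. Point: its centre, 25 mm above its underside.
Things that resemble listed ones, but are neither listed nor needed, are in the scene too. What is shaped like the part that bears small_jar_centre but green is not meant. Leave any red look-alike of the part that bears tape_roll_centre alone.

How it is judged:
At the end, for the whole second after the job is handed in: All upright (0.08 rad), at rest, down on their holder's floor (3.5 mm): large jar within 12 mm of the large coaster's centre, small jar 11 mm of the small one's, tape roll over the post (13 mm), stapler in the long tray within 14 mm along, 11 mm across, 0.25 rad, either way round (horizontal distance between big_jar_centre and big_coaster below 0.012 m and height (world z) of each of big_jar_centre, small_jar_centre below 0.0335 m and angle between each of big_jar_centre, small_jar_centre, tape_roll_centre, stapler_centre's own z axis and vertical below 0.08 rad and linear speed of each of big_jar, small_jar, tape_roll, stapler below 0.02 m/s and angular speed of each of big_jar, small_jar, tape_roll, stapler below 0.2 rad/s and horizontal distance between small_jar_centre and small_coaster below 0.011 m and horizontal distance between tape_roll_centre and spindle below 0.013 m and height (world z) of tape_roll_centre below 0.0295 m and x of stapler_centre in the frame of long_tray between -0.014 and 0.014 m and y of stapler_centre in the frame of long_tray between -0.011 and 0.011 m and angle between the x axis of stapler_centre and the x axis of long_tray, either way round below 0.25 rad and height (world z) of stapler_centre below 0.0325 m); the robot touches nothing.
It fails at once if the large jar is let go, and so dropped, more than 25 mm above where it stands in its coaster (contact force between anything else and big_jar below 0.05 N and height (world z) of big_jar_centre above 0.055 m).
It fails at once if the small jar is let go, and so dropped, more than 25 mm above where it stands in its coaster (contact force between anything else and small_jar below 0.05 N and height (world z) of small_jar_centre above 0.055 m).
It fails at once if the ink bottle is pushed more than 30 mm from its place or tipped over (distance of ink_bottle_centre from where it was at the start of the episode above 0.03 m or angle between ink_bottle_centre's own z axis and vertical above 0.5 rad).
It also fails if it takes over 120 s, if anything falls off the work surface, if the arm or the gripper's body presses on something with over 40 N, if the wrist force passes 120 N, or if a joint passes its speed limit or range.

### The arm

A 6-joint arm with a two-finger parallel gripper is mounted at the origin on the work surface. World frame = base frame: x ahead of the robot, y to its left, z up, the work surface at z = 0. Lengths are in m, angles in rad, forces in N, time in s.
With the tool pointing down it reaches from about 0.375 to 0.975 m from the base axis. Payload 3.8 kg.
Tool frame: the origin (TCP) lies between the finger pads; the fingertips stand 11 mm ahead of it and the grasp point (between the pads) lies 8 mm behind it; z points along the fingers, y is the direction in which the jaws open and shut (so a half turn about z gives the same grasp; the last joint's range is limited). The gripper opens to 88 mm and grips with 3 to 60 N. Pads are 18 mm wide; open, the fingers measure 123 mm over their backs; the gripper's body (75 mm by 187 mm) begins 45 mm behind the grasp point.
Start: joints at [-1.319, 0.264, 1.604, -0, 1.274, -0.037], TCP at [0.192, -0.647, 0.25] pointing down, gripper open.
Joint ranges: [-2.63, 2.63], [-0.94, 2.18], [0.31, 2.57], [-1.31, 4.45], [0, 2.66], [-2.55, 2.55]. Speed limits (rad/s): [2.57, 2.57, 3.14, 3.14, 3.14, 3.14].

### API

Orientations are given as a rotation vector (axis times angle).
In Python, from station import env gives the robot as it stands.
- The arm moves only by the tool apply_moves, never from a script. Its argument "moves" is a list of rows, each a list of 5 numbers: the shift along the world's x, y, z in mm, then the turn about the world's z in rad, then the finger opening in mm, from 0 to 88.1. In form: [[dx, dy, dz, yaw, claw], ...]. A call has 1 to 5 rows; each row is the pose to reach, as a shift and turn from the pose commanded when the call began; what a row does not reach only later rows make up. A row lasts 1/12 s, in which the tool goes at most 41.7 mm and 7.16 degrees, less where a joint would pass 70% of its speed; a pose out of reach is approached as far as the arm can. A call with a gripper value outside its range is refused whole. The fingers move at their own pace and stop on an object; the grip force is fixed at half the most. Time passes only in rows, so rows that repeat a pose let the fingers close. It gives the time, the measured TCP pose, the force and the opening at its end, in the units of the state.
- env.state(): the state, without advancing time (a new reading comes with each control period).
- env.camera(name): name is "side" or "top" or "wrist"; returns a dict with "image" (400x640x3 uint8, blue, green, red), "depth" (400x640 float32, m along the optical axis (not along the pixel's ray), 0 where there is no reading), "intrinsics" (3x3 intrinsics, pixels), "R" (3x3) and "t" (3): a world point X has camera coordinates R X + t. Camera axes: x right, y down, z forward; pixel columns grow to the right and rows downward; lengths in m; the calibration is good to about 2 mm. A picture is of the moment at which its call begins.
- env.close_job(): hands the job in, once; it reports no verdict.
The state is a dict: "time_s": time; "qpos": joint angles; "joint_vel": joint speeds; "joint_efforts": joint torques, N m; "eef_pos": TCP position; "tcp_rot": TCP orientation; "force": force on the tool from outside, world axes, zero at the start; "ft_torque": the same for the moment, N m; "width": finger opening in m.
Only numpy, scipy, OpenCV 4.12 (cv2) and the standard library are available. Lean on these libraries where they do the work, as an engineer would, in place of code of your own. Each camera call takes 0.05 s, during which the arm holds its last target.

## Working session

There is one attempt and no reset: what is moved stays moved. The work goes in short steps, Python scripts to look and compute and a tool call to move; the robot and the scene stay as the last step left them, time stands still between calls to the robot, and variables do not carry over. Pictures are saved under pics/ and viewed, and the job is handed in when it is done.

Besides the shell and the picture viewer there is one more tool, called after "Emit:" by a JSON object that holds its "api" and its "payload". apply_moves: Moves the arm, as the interface text tells. Its arguments: {"type":"object","properties":{"moves":{"type":"array"}},"required":["moves"]}

```bash
ls; mkdir -p pics; python3 - <<'E'
from station import env
import cv2,numpy as np
print(env.state())
for n in ["top","side","wrist"]:
    c=env.camera(n); cv2.imwrite(f"pics/{n}0.png",c["image"]); np.savez(f"pics/{n}0.npz",**c)
    print(n,c["R"].round(3).tolist(),c["t"].round(3),c["intrinsics"].tolist())
E
```

```text
pics
{'time_s': 0.0, 'qpos': array([-1.31890168e+00,  2.64778915e-01,  1.60535728e+00, -2.07102268e-05,
        1.27367276e+00, -3.68772247e-02]), 'joint_vel': array([ 0.00083506, -0.00164838,  0.00049043, -0.00056469,  0.00098001,
        0.00176457]), 'joint_efforts': array([-1.45840706e-03, -5.02120757e+01, -3.56876636e+01,  7.28217862e-02,
        2.91031640e-02, -1.67224725e-04]), 'eef_pos': array([ 0.19206214, -0.64639716,  0.24837963]), 'tcp_rot': array([-3.10672278e+00, -4.51720087e-01,  4.04187286e-04]), 'force': array([-0.21094382, -1.04582846, -0.2745603 ]), 'ft_torque': array([-0.03769941, -0.00725971, -0.00175213]), 'width': 0.08815057051460425}
top [[0.029, -1.0, 0.002], [-0.998, -0.029, -0.054], [0.054, -0.001, -0.999]] [-0.003  0.53   1.166] [[498.6249244364578, 0.0, 325.5999635575494], [0.0, 498.6249244364578, 200.95911711890136], [0.0, 0.0, 1.0]]
side [[-0.815, -0.58, -0.001], [-0.304, 0.429, -0.85], [0.494, -0.692, -0.526]] [0.426 0.222 0.969] [[412.5910445288632, 0.0, 320.18410352505157], [0.0, 412.5910445288632, 206.54462930309467], [0.0, 0.0, 1.0]]
wrist [[0.285, -0.959, -0.002], [-0.922, -0.274, 0.274], [-0.263, -0.076, -0.962]] [-0.674 -0.036  0.39 ] [[308.26379337763404, 0.0, 316.2777663621412], [0.0, 308.26379337763404, 204.9105323983518], [0.0, 0.0, 1.0]]
```

View pics/top0.png

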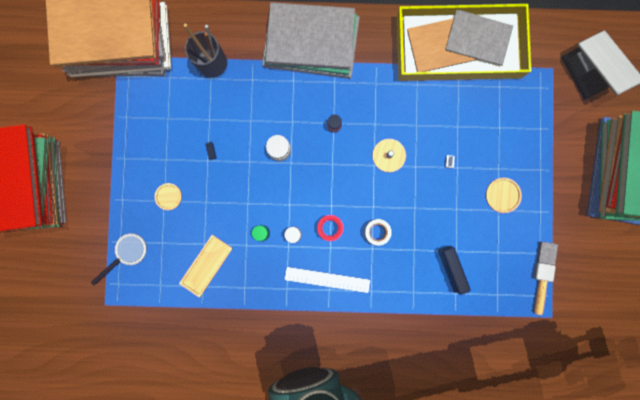

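View pics/side0.png

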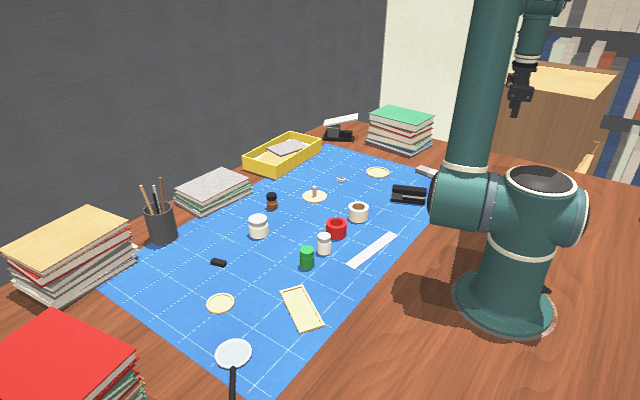

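Candidates: the small jar is the white one at (292,235), with the green look-alike at (260,233). The tape roll is the pale one at (377,232), with the red look-alike at (330,228). The large jar is at (277,147), stapler (453,270), ink bottle (333,123), large coaster (504,195), small coaster (168,196), spindle (389,155) and tray (205,265). Next I'll measure them and check with a close crop.

```bash
cat > h.py <<'E'
import cv2,numpy as np
def xyz(c,thick=None):
    K,R,t=c["intrinsics"],c["R"],c["t"]; d=c["depth"]
    v,u=np.mgrid[:d.shape[0],:d.shape[1]]
    P=np.stack([(u-K[0,2])/K[0,0]*d,(v-K[1,2])/K[1,1]*d,d],-1)
    W=(P-t)@R
    W[d==0]=np.nan
    return W
def proj(c,X):
    p=c["R"]@np.asarray(X)+c["t"]; p=c["intrinsics"]@p; return p[:2]/p[2]
def plane(c,u,v,z):
    K,R,t=c["intrinsics"],c["R"],c["t"]
    r=R.T@np.array([(u-K[0,2])/K[0,0],(v-K[1,2])/K[1,1],1.]); o=-R.T@t
    return o+r*(z-o[2])/r[2]
E
python3 - <<'E'
from h import *
c=dict(np.load("pics/top0.npz")); W=xyz(c); im=c["image"]
hsv=cv2.cvtColor(im,cv2.COLOR_BGR2HSV)
mat=((hsv[...,0]>98)&(hsv[...,0]<118)&(hsv[...,1]>110))
print("mat z",np.nanmedian(W[mat][:,2]))
for n,(u,v,r) in dict(big=(277,147,22),small=(292,235,14),green=(260,233,13),red=(330,228,18),tape=(377,232,20),stap=(453,270,32),spin=(389,155,24),bigc=(504,195,24),smallc=(168,196,20),tray=(205,265,40),ink=(333,123,14)).items():
    s=np.s_[v-r:v+r,u-r:u+r]
    w=W[s]; z=w[...,2]; zt=np.nanpercentile(z,98)
    m=(~mat[s])
    m8=m.astype(np.uint8)
    k,l,st,ce=cv2.connectedComponentsWithStats(m8); i=1+np.argmax(st[1:,4]); mm=(l==i)
    ys,xs=np.nonzero(mm)
    cnt=max(cv2.findContours(mm.astype(np.uint8),0,2)[0],key=cv2.contourArea)
    (cx,cy),rr=cv2.minEnclosingCircle(cnt); rect=cv2.minAreaRect(cnt)
    top=mm&(np.nan_to_num(z)>zt-.008)
    h=w[top]
    print(n,"zmax %.3f"%zt,"topcentre",((np.nanmax(h[:,:2],0)+np.nanmin(h[:,:2],0))/2).round(4),"ext",(np.nanmax(h[:,:2],0)-np.nanmin(h[:,:2],0)).round(3),"circ",round(cx+u-r,1),round(cy+v-r,1),round(rr,1),"plane@5mm",plane(c,cx+u-r,cy+v-r,.005)[:2].round(4),"rect",[np.round(q,1) for q in rect])
a=cv2.resize(im[130:310,140:540],None,fx=2,fy=2,interpolation=cv2.INTER_CUBIC); cv2.imwrite("pics/crop1.png",a)
E
```

```text
mat z 0.0008496080067410232
big zmax 0.057 topcentre [0.6516 0.1282] ext [0.051 0.051] circ 278.0 147.5 13.5 plane@5mm [0.6554 0.1306] rect [array([23. , 22.5]), array([25., 24.]), np.float64(90.0)]
small zmax 0.057 topcentre [0.45   0.0871] ext [0.032 0.033] circ 292.4 234.5 8.7 plane@5mm [0.4481 0.0892] rect [array([14.5, 13. ]), array([17., 16.]), np.float64(0.0)]
green zmax 0.057 topcentre [0.4512 0.1624] ext [0.034 0.033] circ 259.8 232.5 8.9 plane@5mm [0.4506 0.1668] rect [array([12.5, 12.5]), array([15., 17.]), np.float64(90.0)]
red zmax 0.046 topcentre [0.4675 0.0018] ext [0.058 0.058] circ 329.8 227.6 13.6 plane@5mm [0.4672 0.0008] rect [array([18. , 17.5]), array([26., 27.]), np.float64(0.0)]
tape zmax 0.045 topcentre [ 0.4614 -0.1091] ext [0.058 0.058] circ 377.5 231.8 13.8 plane@5mm [ 0.4604 -0.1131] rect [array([20.5, 20. ]), array([26., 27.]), np.float64(90.0)]
stap zmax 0.054 topcentre [ 0.3793 -0.2898] ext [0.099 0.055] circ 457.0 270.2 22.9 plane@5mm [ 0.3753 -0.3034] rect [array([35.3, 32.5]), array([45.7, 10.3]), np.float64(69.1)]
spin zmax 0.014 topcentre [ 0.645  -0.1359] ext [0.077 0.077] circ 388.8 155.0 17.3 plane@5mm [ 0.6452 -0.1356] rect [array([23.8, 24.2]), array([33.9, 33.2]), np.float64(45.0)]
bigc zmax 0.009 topcentre [ 0.5572 -0.4123] ext [0.086 0.086] circ 503.3 195.1 18.4 plane@5mm [ 0.557  -0.4116] rect [array([23.5, 24. ]), array([36., 35.]), np.float64(90.0)]
smallc zmax 0.008 topcentre [0.53   0.3902] ext [0.065 0.067] circ 167.6 196.4 14.1 plane@5mm [0.5302 0.3897] rect [array([19.5, 20.5]), array([27., 27.]), np.float64(90.0)]
tray zmax 0.008 topcentre [0.3702 0.2928] ext [0.147 0.122] circ 205.3 265.5 32.2 plane@5mm [0.369 0.293] rect [array([40.3, 40.5]), array([26.1, 60.5]), np.float64(33.7)]
ink zmax 0.053 topcentre [ 0.7135 -0.0014] ext [0.028 0.028] circ 334.0 123.1 8.2 plane@5mm [ 0.7185 -0.0021] rect [array([15. , 14.5]), array([14.8, 14.8]), np.float64(45.0)]
```

View pics/crop1.png

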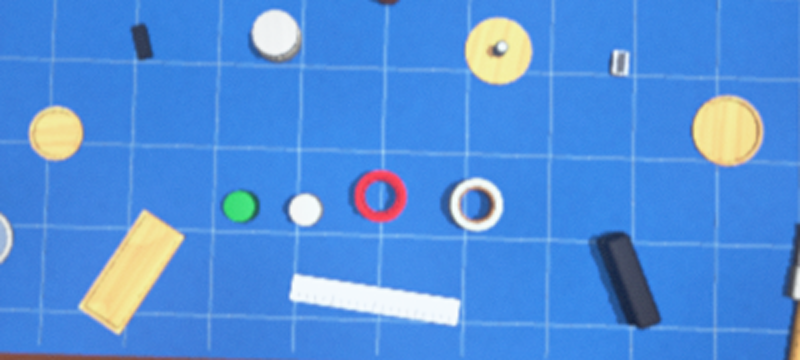

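View pics/wrist0.png

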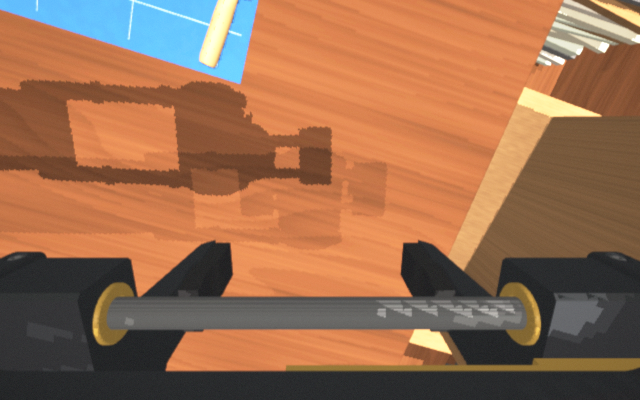

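The crop shows the white small jar at (305,209), the green look-alike at (240,206), the pale tape roll at (475,204) and the red one at (380,196), so the choices stand. The wrist view shows only desk and the open fingers. The stapler and tray axes come next.

```bash
python3 - <<'E'
from h import *
from station import env
c=dict(np.load("pics/top0.npz")); W=xyz(c); s=dict(np.load("pics/side0.npz")); Ws=xyz(s)
def fit(P,n):
    r=cv2.minAreaRect((P[:,:2]*1000).astype(np.float32)); b=cv2.boxPoints(r)
    e=[b[1]-b[0],b[2]-b[1]]; L=max(e,key=np.linalg.norm); 
    print(n,len(P),"c",np.round(r[0],1),"size",np.round(r[1],1),"long axis deg",np.degrees(np.arctan2(L[1],L[0])).round(1), "mean",P[:,:2].mean(0).round(4))
roi=(abs(W[...,0]-.379)<.09)&(abs(W[...,1]+.29)<.08)
for lo in (.025,.04,.05): fit(W[roi&(W[...,2]>lo)],f"stap>{lo}")
roi=(abs(Ws[...,0]-.379)<.09)&(abs(Ws[...,1]+.29)<.08)
P=Ws[roi&(Ws[...,2]>.012)]; fit(P[P[:,2]<.09],"stap side"); print(P[:,2].max())
hsv=cv2.cvtColor(c["image"],cv2.COLOR_BGR2HSV); wood=(hsv[...,0]<35)&(hsv[...,1]>40)
roi=(abs(W[...,0]-.37)<.1)&(abs(W[...,1]-.293)<.08)
wood2=(roi&wood).astype(np.uint8); k,l,st,ce=cv2.connectedComponentsWithStats(wood2); i=1+np.argmax(st[1:,4]); fit(W[l==i],"tray")
R=s
# side cylinders tops
for n,(x,y,h) in dict(big=(.6516,.1282,.054),small=(.45,.0871,.054),tape=(.4614,-.1091,.042)).items():
    m=(np.hypot(Ws[...,0]-x,Ws[...,1]-y)<.045)&(abs(Ws[...,2]-h)<.005)
    P=Ws[m]; P=P[P[:,2]>h-.004]; print(n,((P.max(0)+P.min(0))/2).round(4),np.ptp(P,0).round(3))
E
```

```text
stap>0.025 697 c [ 379.4 -289.8] size [110.1  31.2] long axis deg 21.4 mean [ 0.3809 -0.2871]
stap>0.04 649 c [ 379.4 -289.8] size [110.1  31.2] long axis deg 21.4 mean [ 0.3798 -0.2883]
stap>0.05 471 c [ 379.8 -289.1] size [108.2  29.2] long axis deg 23.5 mean [ 0.3788 -0.2892]
stap side 503 c [ 375.3 -286.1] size [108.9  32.8] long axis deg 22.7 mean [ 0.3726 -0.2812]
0.056183181278723515
tray 1419 c [368.7 292.7] size [ 57.4 139.1] long axis deg -31.8 mean [0.3684 0.2929]
big [0.6495 0.1281 0.054 ] [0.052 0.053 0.007]
small [0.4467 0.0885 0.0542] [0.034 0.035 0.008]
tape [ 0.4579 -0.108   0.0423] [0.058 0.059 0.008]
```

Emit:
{"api": "apply_moves", "payload": {"moves": [[18,36,-10,0.02,88],[36,72,-20,0.04,88],[54,108,-30,0.06,88],[72,144,-40,0.08,88],[90,180,-50,0.105,88]]}}

```text
time_s: 0.57
eef_pos: [0.2825, -0.4651, 0.1988]
tcp_rot: [-3.08, -0.615, -0.0]
force: [0.9, 0.3, 0.6]
width: 0.0883
```

Emit:
{"api": "apply_moves", "payload": {"moves": [[19,36,-10,0,88],[38,72,-20,0,88],[57,108,-30,0,88],[76,144,-40,0,88],[96,178,-50,0,88]]}}

```text
time_s: 0.98
eef_pos: [0.3784, -0.287, 0.1492]
tcp_rot: [-3.081, -0.614, -0.0]
force: [1.0, -0.4, -0.2]
width: 0.0879
```

Emit:
{"api": "apply_moves", "payload": {"moves": [[0,0,0,0,88],[0,0,0,0,88]]}}

```text
time_s: 1.15
eef_pos: [0.3784, -0.2868, 0.1488]
tcp_rot: [-3.078, -0.622, 0.002]
force: [-0.3, 0.1, -0.3]
width: 0.0877
```

```bash
cat > look.py <<'E'
import sys
from h import *
from station import env
for n in sys.argv[2:]:
    c=env.camera(n); np.savez(f"pics/{n}{sys.argv[1]}.npz",**c); cv2.imwrite(f"pics/{n}{sys.argv[1]}.png",c["image"])
st=env.state(); print(st["time_s"],st["eef_pos"],st["width"],st["force"])
E
python3 look.py 1 wrist
python3 - <<'E'
from h import *
c=dict(np.load("pics/wrist1.npz")); W=xyz(c)
m=(abs(W[...,0]-.379)<.08)&(abs(W[...,1]+.29)<.07)&(W[...,2]>.03)&(W[...,2]<.07)
P=W[m]; print(len(P),P[:,2].max()); r=cv2.minAreaRect((P[:,:2]*1000).astype(np.float32)); print(r)
E
```

```text
1.2 [ 0.37835628 -0.28853063  0.14955369] 0.08820494701772987 [-0.03151682 -0.60890473  0.93832582]
4857 0.054060665165765576
((380.3376159667969, -289.41717529296875), (108.51496124267578, 29.864974975585938), 22.468978881835938)
```

View pics/wrist1.png

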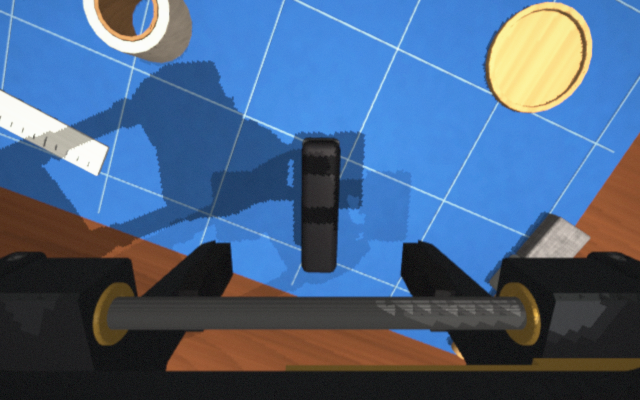

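The wrist view shows the stapler centred between the fingers, at columns 302-340, and the fit agrees: (380, -289), 22.5°. I'll descend and grip.

Emit:
{"api": "apply_moves", "payload": {"moves": [[1,0,-30,0,88],[1,-1,-60,0,88],[1,-1,-90,0,88],[1,-1,-110,0,88],[1,-1,-124,0,88]]}}

```text
time_s: 1.62
eef_pos: [0.3775, -0.2913, 0.0238]
tcp_rot: [-3.08, -0.61, 0.003]
force: [-0.2, 0.4, 0.4]
width: 0.0883
```

Emit:
{"api": "apply_moves", "payload": {"moves": [[0,0,0,0,88],[0,0,0,0,20],[0,0,0,0,20],[0,0,0,0,20],[0,0,0,0,20]]}}

```text
time_s: 2.03
eef_pos: [0.3801, -0.2913, 0.0272]
tcp_rot: [3.079, 0.613, 0.003]
force: [-0.3, 0.7, 0.5]
width: 0.0633
```

Emit:
{"api": "apply_moves", "payload": {"moves": [[0,0,0,0,20],[0,0,0,0,20],[0,0,0,0,20],[0,0,0,0,20],[0,0,0,0,20]]}}

```text
time_s: 2.45
eef_pos: [0.3792, -0.2899, 0.0258]
tcp_rot: [-3.081, -0.615, 0.0]
force: [-0.6, 1.2, 0.5]
width: 0.0302
```

Emit:
{"api": "apply_moves", "payload": {"moves": [[0,0,15,0,20],[0,0,40,0,20],[0,0,70,0,20],[0,0,100,0,20],[0,0,124,0,20]]}}

```text
time_s: 2.87
eef_pos: [0.3792, -0.29, 0.1513]
tcp_rot: [3.081, 0.615, 0.0]
force: [0.3, -0.5, -1.1]
width: 0.0293
```

Emit:
{"api": "apply_moves", "payload": {"moves": [[19,36,0,0.12,20],[38,72,0,0.24,20],[57,108,0,0.36,20],[76,144,0,0.48,20],[95,180,0,0.6,20]]}}

```text
time_s: 3.28
eef_pos: [0.4742, -0.1083, 0.1495]
tcp_rot: [-2.757, -1.505, 0.001]
force: [1.6, 0.1, -1.6]
width: 0.0296
```

Emit:
{"api": "apply_moves", "payload": {"moves": [[0,40,0,0.12,20],[0,80,0,0.24,20],[0,120,0,0.36,20],[0,160,0,0.48,20],[0,200,0,0.6,20]]}}

```text
time_s: 3.7
eef_pos: [0.4733, 0.0919, 0.1492]
tcp_rot: [-2.189, -2.253, 0.001]
force: [1.9, -0.4, -1.3]
width: 0.0299
```

Emit:
{"api": "apply_moves", "payload": {"moves": [[-17,34,0,0.12,20],[-34,68,0,0.24,20],[-51,102,0,0.36,20],[-70,136,0,0.48,20],[-88,170,0,0.6,20]]}}

```text
time_s: 4.12
eef_pos: [0.3845, 0.2612, 0.1492]
tcp_rot: [-1.425, -2.799, 0.001]
force: [0.8, 0.1, -1.8]
width: 0.0294
```

Emit:
{"api": "apply_moves", "payload": {"moves": [[-6,11,0,0.11,20],[-12,22,0,0.22,20],[-17,33,0,0.33,20],[-17,33,0,0.394,20],[-17,33,0,0.394,20]]}}

```text
time_s: 4.53
eef_pos: [0.3683, 0.2933, 0.1491]
tcp_rot: [-0.853, -3.023, 0.002]
force: [-0.0, 0.2, -1.1]
width: 0.0293
```

```bash
python3 look.py 2 wrist top; python3 - <<'E'
from h import *
from station import env
from scipy.spatial.transform import Rotation as Ro
s=env.state(); x=Ro.from_rotvec(s["tcp_rot"]).as_matrix()[:,0]; print(np.degrees(np.arctan2(x[1],x[0])),s["qpos"])
c=dict(np.load("pics/wrist2.npz"));W=xyz(c)
m=(W[...,2]>.13)&(W[...,2]<.2)&(np.hypot(W[...,0]-.369,W[...,1]-.293)<.075)
P=W[m];print(len(P),cv2.minAreaRect((P[:,:2]*1000).astype(np.float32)))
E
```

```text
4.6333 [0.36878089 0.2927292  0.14923927] 0.029001888421040515 [ 0.37093569 -0.48473003 -1.49907963]
148.18189937453587 [ 6.18114860e-01 -3.66318394e-02  2.13231609e+00 -1.48252702e-04
  1.04694887e+00 -3.97276767e-01]
17279 ((362.505859375, 298.7775573730469), (58.64592361450195, 94.17253875732422), 76.81855773925781)
```

View pics/wrist2.png

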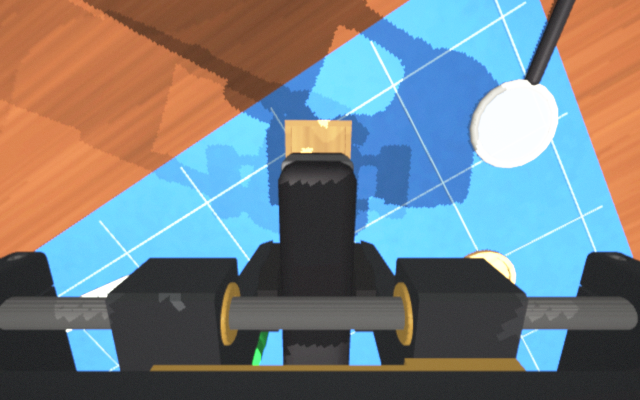

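The stapler (columns 280-355) is held in line with the tray edge at (318,140), so I'll lower it.

Emit:
{"api": "apply_moves", "payload": {"moves": [[0,0,-35,0,20],[0,0,-70,0,20],[0,0,-95,0,20],[0,0,-108,0,20],[0,0,-114,0,20]]}}

```text
time_s: 5.05
eef_pos: [0.3674, 0.291, 0.0329]
tcp_rot: [-0.862, -3.018, 0.007]
force: [0.7, 0.1, -2.3]
width: 0.0296
```

Emit:
{"api": "apply_moves", "payload": {"moves": [[0,0,-2,0,20],[0,0,-5,0,20],[0,0,-7,0,20],[0,0,-7,0,20],[0,0,-7,0,45]]}}

```text
time_s: 5.47
eef_pos: [0.3701, 0.2935, 0.0298]
tcp_rot: [0.859, 3.021, 0.003]
force: [0.7, 0.3, 0.2]
width: 0.0338
```

Emit:
{"api": "apply_moves", "payload": {"moves": [[0,0,0,0,60],[0,0,0,0,60],[0,0,0,0,60],[0,0,0,0,60],[0,0,0,0,60]]}}

```text
time_s: 5.88
eef_pos: [0.3693, 0.2931, 0.0289]
tcp_rot: [0.859, 3.022, 0.001]
force: [0.5, 1.0, -1.1]
width: 0.06
```

Emit:
{"api": "apply_moves", "payload": {"moves": [[0,0,15,0,60],[0,0,40,0,60],[0,0,70,0,88],[0,0,100,0,88],[0,0,121,0,88]]}}

```text
time_s: 6.3
eef_pos: [0.3699, 0.2935, 0.1523]
tcp_rot: [0.858, 3.02, 0.003]
force: [0.6, 0.1, -0.8]
width: 0.0782
```

```bash
python3 look.py 3 wrist top; python3 - <<'E'
from h import *
for n in ("wrist","top"):
    c=dict(np.load(f"pics/{n}3.npz"));W=xyz(c)
    m=(W[...,2]>.03)&(W[...,2]<.075)&(np.hypot(W[...,0]-.369,W[...,1]-.293)<.075)
    P=W[m];print(len(P),P[:,2].max(),cv2.minAreaRect((P[:,:2]*1000).astype(np.float32)))
E
```

```text
6.4 [0.37195203 0.29491312 0.15420073] 0.08599879598632203 [-0.89145763 -0.48313891  0.46167048]
4891 0.05702317381754608 ((371.7315368652344, 293.81689453125), (30.023447036743164, 108.37305450439453), 57.76228713989258)
412 0.060748915961874955 ((373.16607666015625, 291.07977294921875), (30.770191192626953, 108.38382720947266), 57.633644104003906)
```

View pics/wrist3.png

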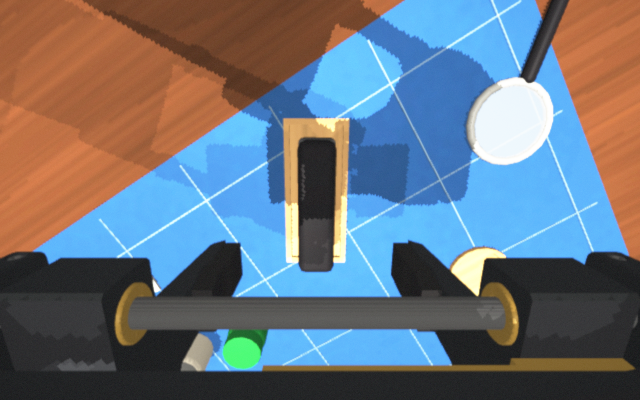

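The stapler sits in the tray (columns 300-335, inside the rim) and its top is 3 mm higher than before, so it's on the floor. Next is the small jar, gripped along x to clear its neighbours.

Emit:
{"api": "apply_moves", "payload": {"moves": [[9,-23,0,-0.11,88],[18,-46,0,-0.22,88],[27,-69,0,-0.33,88],[36,-92,0,-0.44,88],[45,-115,0,-0.55,88]]}}

```text
time_s: 6.82
eef_pos: [0.4135, 0.1766, 0.1482]
tcp_rot: [-1.653, -2.67, 0.003]
force: [0.5, 0.2, 1.6]
width: 0.088
```

Emit:
{"api": "apply_moves", "payload": {"moves": [[9,-23,0,-0.11,88],[18,-46,0,-0.22,88],[27,-69,0,-0.33,88],[35,-91,0,-0.44,88],[35,-91,0,-0.466,88]]}}

```text
time_s: 7.23
eef_pos: [0.4495, 0.0839, 0.1483]
tcp_rot: [2.228, 2.214, -0.003]
force: [-0.2, 0.4, 0.3]
width: 0.0878
```

```bash
python3 look.py 4 wrist; python3 - <<'E'
from h import *
c=dict(np.load(f"pics/wrist4.npz"));W=xyz(c)
m=(W[...,2]>.045)&(W[...,2]<.075)&(np.hypot(W[...,0]-.449,W[...,1]-.087)<.04)
P=W[m];print(len(P),P[:,2].max(),(P.max(0)+P.min(0))/2,np.ptp(P,0))
E
```

```text
7.2833 [0.44893371 0.08508577 0.14824571] 0.08815613425296384 [-0.0464241   0.82341371 -0.65309154]
1609 0.05606518611768076 [0.45027058 0.08888349 0.05064685] [0.03523902 0.03465952 0.01083667]
```

View pics/wrist4.png

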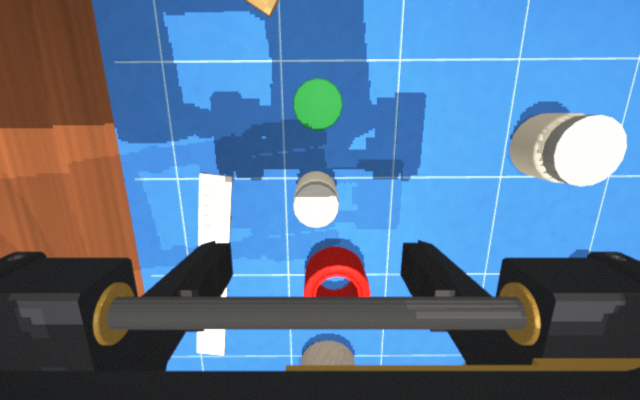

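The small jar is centred at (316,205) between the fingers; the fit gives (450, 88). Green is at (318,103) and red at (337,275), both clear of the fingers. I'll descend and grip.

Emit:
{"api": "apply_moves", "payload": {"moves": [[0,1,-35,0,88],[0,1,-70,0,88],[0,1,-100,0,88],[0,1,-115,0,88],[0,1,-122,0,88]]}}

```text
time_s: 7.7
eef_pos: [0.4453, 0.0878, 0.0237]
tcp_rot: [-2.216, -2.221, 0.009]
force: [-0.1, -0.4, -1.2]
width: 0.0876
```

Emit:
{"api": "apply_moves", "payload": {"moves": [[0,0,0,0,60],[0,0,0,0,30],[0,0,0,0,30],[0,0,0,0,30],[0,0,0,0,30]]}}

```text
time_s: 8.12
eef_pos: [0.4505, 0.0882, 0.0291]
tcp_rot: [2.219, 2.221, 0.004]
force: [0.5, -0.8, -0.1]
width: 0.0567
```

Emit:
{"api": "apply_moves", "payload": {"moves": [[0,0,0,0,30],[0,0,0,0,30],[0,0,0,0,30],[0,0,0,0,30],[0,0,0,0,30]]}}

```text
time_s: 8.53
eef_pos: [0.4495, 0.088, 0.0282]
tcp_rot: [2.22, 2.222, 0.001]
force: [0.0, 0.8, 4.5]
width: 0.0368
```

Emit:
{"api": "apply_moves", "payload": {"moves": [[0,0,15,0,30],[0,0,40,0,30],[0,0,70,0,30],[0,0,100,0,30],[0,0,122,0,30]]}}

```text
time_s: 8.95
eef_pos: [0.4496, 0.088, 0.1517]
tcp_rot: [2.22, 2.222, 0.002]
force: [0.8, -0.2, -1.1]
width: 0.0366
```

Emit:
{"api": "apply_moves", "payload": {"moves": [[8,30,0,0,30],[16,60,0,0,30],[24,90,0,0,30],[32,120,0,0,30],[41,151,0,0,30]]}}

```text
time_s: 9.37
eef_pos: [0.4899, 0.24, 0.1492]
tcp_rot: [-2.221, -2.222, 0.001]
force: [0.1, 0.1, -1.2]
width: 0.037
```

Emit:
{"api": "apply_moves", "payload": {"moves": [[8,35,0,0,30],[16,70,0,0,30],[28,110,0,0,30],[36,140,0,0,30],[40,151,0,0,30]]}}

```text
time_s: 9.78
eef_pos: [0.5306, 0.394, 0.149]
tcp_rot: [-2.217, -2.225, -0.002]
force: [0.9, -1.0, -0.7]
width: 0.037
```

```bash
python3 look.py 5 wrist top side
```

```text
9.9333 [0.52968309 0.38979787 0.14860901] 0.036865559021653525 [-0.90690487  0.05389034 -0.75123142]
```

View pics/wrist5.png

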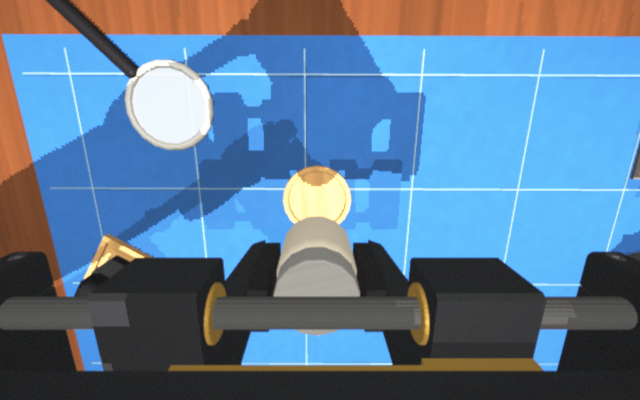

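View pics/side5.png

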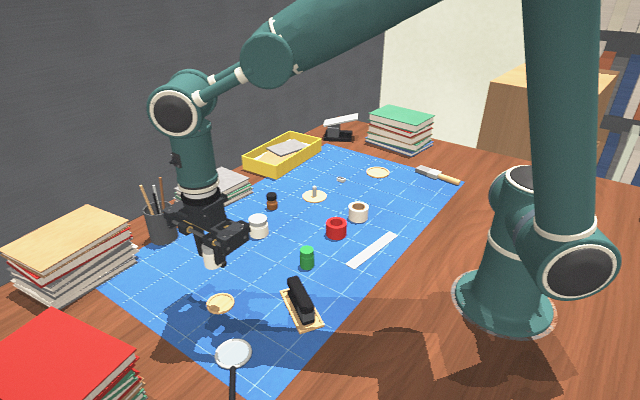

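The wrist view shows the jar held upright at (316,265) over the coaster at (317,198). I'll lower and release.

Emit:
{"api": "apply_moves", "payload": {"moves": [[0,0,-35,0,30],[0,0,-70,0,30],[0,0,-95,0,30],[0,0,-108,0,30],[0,0,-113,0,30]]}}

```text
time_s: 10.35
eef_pos: [0.5279, 0.3867, 0.0334]
tcp_rot: [-2.221, -2.22, 0.01]
force: [-0.3, -0.4, -0.9]
width: 0.0372
```

Emit:
{"api": "apply_moves", "payload": {"moves": [[0,0,-2,0,30],[0,0,-4,0,30],[0,0,-6,0,30],[0,0,-6,0,30],[0,0,-6,0,45]]}}

```text
time_s: 10.77
eef_pos: [0.5312, 0.3906, 0.0323]
tcp_rot: [2.22, 2.222, 0.004]
force: [0.3, -0.5, -0.5]
width: 0.0414
```

Emit:
{"api": "apply_moves", "payload": {"moves": [[0,0,0,0,60],[0,0,0,0,70],[0,0,0,0,80],[0,0,0,0,80],[0,0,0,0,80]]}}

```text
time_s: 11.18
eef_pos: [0.5303, 0.39, 0.0308]
tcp_rot: [2.22, 2.223, 0.0]
force: [-0.8, 0.6, 0.2]
width: 0.0751
```

Emit:
{"api": "apply_moves", "payload": {"moves": [[0,0,15,0,80],[0,0,40,0,80],[0,0,70,0,88],[0,0,100,0,88],[0,0,119,0,88]]}}

```text
time_s: 11.6
eef_pos: [0.5315, 0.3909, 0.1545]
tcp_rot: [2.22, 2.222, 0.007]
force: [-0.2, -0.2, 1.3]
width: 0.0879
```

```bash
python3 look.py 6 wrist; python3 - <<'E'
from h import *
c=dict(np.load(f"pics/wrist6.npz"));W=xyz(c)
d=np.hypot(W[...,0]-.53,W[...,1]-.39)
P=W[(W[...,2]>.05)&(W[...,2]<.075)&(d<.04)];print(len(P),P[:,2].max(),(P.max(0)+P.min(0))/2,np.ptp(P,0))
hsv=cv2.cvtColor(c["image"],cv2.COLOR_BGR2HSV); wood=(hsv[...,0]<35)&(hsv[...,1]>60)&(d<.06)&(W[...,2]<.03)
P=W[wood];print(len(P),cv2.minEnclosingCircle((P[:,:2]*1000).astype(np.float32)))
E
```

```text
11.65 [0.53343626 0.39216611 0.15854883] 0.08812114827668469 [0.409501  1.0904759 2.8445445]
1529 0.0589669366128003 [0.53307358 0.39115389 0.05453466] [0.03498125 0.03535608 0.00886456]
1368 ((531.6190795898438, 391.3646240234375), 32.052452087402344)
```

View pics/wrist6.png

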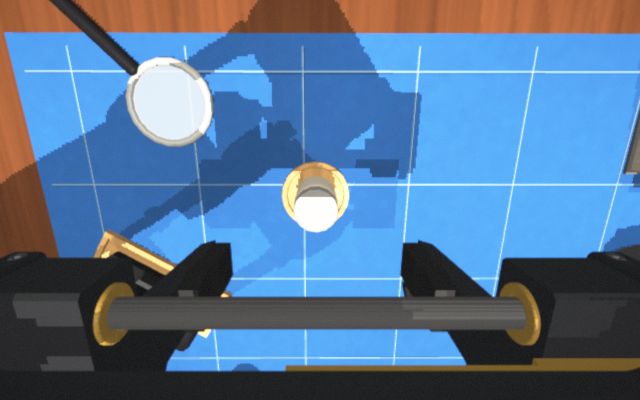

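The small jar (315,205) stands inside its coaster, with the centres 1.5 mm apart. Next is the large jar.

Emit:
{"api": "apply_moves", "payload": {"moves": [[14,-30,0,0,88],[28,-60,0,0,88],[42,-90,0,0,88],[56,-120,0,0,88],[70,-150,0,0,88]]}}

```text
time_s: 12.07
eef_pos: [0.6005, 0.2386, 0.1503]
tcp_rot: [2.22, 2.223, 0.001]
force: [0.6, -0.3, -0.2]
width: 0.0882
```

Emit:
{"api": "apply_moves", "payload": {"moves": [[14,-30,0,0,88],[28,-60,0,0,88],[42,-90,0,0,88],[51,-112,0,0,88],[51,-112,0,0,88]]}}

```text
time_s: 12.48
eef_pos: [0.6529, 0.1235, 0.1502]
tcp_rot: [2.223, 2.217, -0.0]
force: [0.4, -0.1, -0.3]
width: 0.0878
```

```bash
python3 look.py 7 wrist; python3 - <<'E'
from h import *
c=dict(np.load(f"pics/wrist7.npz"));W=xyz(c)
d=np.hypot(W[...,0]-.651,W[...,1]-.128)
P=W[(W[...,2]>.05)&(W[...,2]<.075)&(d<.05)];print(len(P),P[:,2].max(),(P.max(0)+P.min(0))/2,np.ptp(P,0))
E
```

```text
12.5333 [0.65198888 0.12562875 0.15007411] 0.08781112853273386 [ 0.08698796  0.69026312 -0.36701948]
3357 0.05588715592206192 [0.65302152 0.12957904 0.05299533] [0.05116264 0.0521203  0.00578364]
```

View pics/wrist7.png

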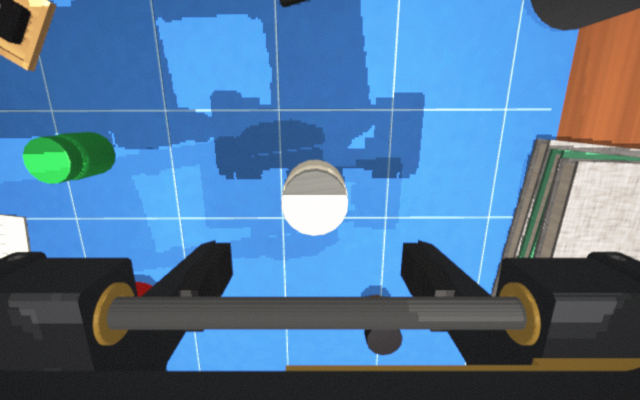

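The large jar is at (315,203), midway between the fingers, and fits at (652, 129). The ink bottle at (383,335) and the books at (560,200) are clear.

Emit:
{"api": "apply_moves", "payload": {"moves": [[1,1,-35,0,88],[1,1,-70,0,88],[1,1,-100,0,88],[1,1,-115,0,88],[1,1,-122,0,88]]}}

```text
time_s: 12.95
eef_pos: [0.6492, 0.1297, 0.0243]
tcp_rot: [-2.217, -2.221, 0.007]
force: [0.3, 0.3, -0.2]
width: 0.0882
```

Emit:
{"api": "apply_moves", "payload": {"moves": [[0,0,0,0,70],[0,0,0,0,48],[0,0,0,0,48],[0,0,0,0,48],[0,0,0,0,48]]}}

```text
time_s: 13.37
eef_pos: [0.6532, 0.1292, 0.0297]
tcp_rot: [2.22, 2.222, 0.003]
force: [-2.9, -0.4, 1.3]
width: 0.057
```

Emit:
{"api": "apply_moves", "payload": {"moves": [[0,0,0,0,48],[0,0,0,0,48],[0,0,0,0,48],[0,0,0,0,48],[0,0,0,0,48]]}}

```text
time_s: 13.78
eef_pos: [0.6531, 0.1292, 0.0297]
tcp_rot: [2.22, 2.222, 0.003]
force: [-2.3, 0.7, 6.3]
width: 0.0547
```

Emit:
{"api": "apply_moves", "payload": {"moves": [[0,0,15,0,48],[0,0,40,0,48],[0,0,70,0,48],[0,0,100,0,48],[0,0,122,0,48]]}}

```text
time_s: 14.2
eef_pos: [0.6531, 0.129, 0.1532]
tcp_rot: [2.219, 2.221, 0.004]
force: [1.0, 0.6, -1.9]
width: 0.055
```

Emit:
{"api": "apply_moves", "payload": {"moves": [[-6,-36,0,0,48],[-12,-72,0,0,48],[-18,-108,0,0,48],[-24,-144,0,0,48],[-31,-180,0,0,48]]}}

```text
time_s: 14.62
eef_pos: [0.6208, -0.0526, 0.1507]
tcp_rot: [2.219, 2.223, 0.001]
force: [-0.0, 0.2, -2.1]
width: 0.0551
```

Emit:
{"api": "apply_moves", "payload": {"moves": [[-6,-36,0,0,48],[-12,-72,0,0,48],[-18,-108,0,0,48],[-24,-144,0,0,48],[-31,-180,0,0,48]]}}

```text
time_s: 15.03
eef_pos: [0.5897, -0.2328, 0.1506]
tcp_rot: [2.22, 2.222, 0.0]
force: [0.0, 0.6, -2.5]
width: 0.0546
```

Emit:
{"api": "apply_moves", "payload": {"moves": [[-7,-38,0,0,48],[-14,-76,0,0,48],[-21,-114,0,0,48],[-28,-150,0,0,48],[-33,-181,0,0,48]]}}

```text
time_s: 15.45
eef_pos: [0.5561, -0.4147, 0.1505]
tcp_rot: [2.221, 2.221, -0.001]
force: [1.0, -0.2, -1.7]
width: 0.0549
```

Emit:
{"api": "apply_moves", "payload": {"moves": [[0,0,0,0,48],[0,0,0,0,48]]}}

```text
time_s: 15.62
eef_pos: [0.5564, -0.4141, 0.1502]
tcp_rot: [2.224, 2.218, 0.0]
force: [-0.9, -0.0, -2.4]
width: 0.055
```

```bash
python3 look.py 8 wrist
```

```text
15.6667 [ 0.55668122 -0.41252739  0.14993592] 0.054465172077251406 [-0.3914863  -0.3055606  -1.55316002]
```

View pics/wrist8.png

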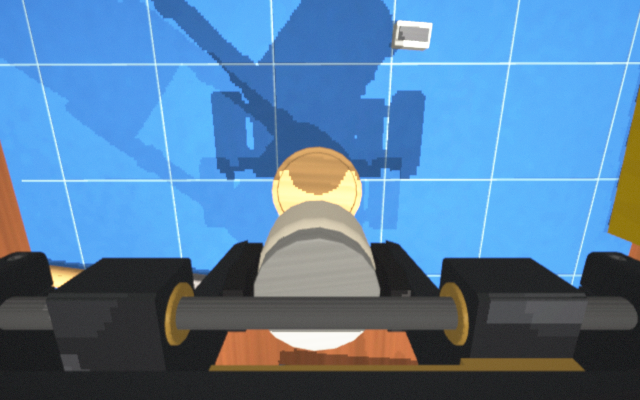

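The jar hangs upright at (317,265) over the large coaster at (317,187). I'll lower it.

Emit:
{"api": "apply_moves", "payload": {"moves": [[0,0,-35,0,48],[0,0,-70,0,48],[0,0,-95,0,48],[0,0,-108,0,48],[0,0,-113,0,48]]}}

```text
time_s: 16.08
eef_pos: [0.5558, -0.4091, 0.0335]
tcp_rot: [-2.214, -2.22, 0.001]
force: [0.3, 0.0, -2.3]
width: 0.0552
```

Emit:
{"api": "apply_moves", "payload": {"moves": [[0,0,-2,0,48],[0,0,-4,0,48],[0,0,-6,0,48],[0,0,-6,0,48],[0,0,-6,0,60]]}}

```text
time_s: 16.5
eef_pos: [0.5584, -0.413, 0.0327]
tcp_rot: [2.218, 2.22, 0.001]
force: [0.1, 0.4, -0.6]
width: 0.059
```

Emit:
{"api": "apply_moves", "payload": {"moves": [[0,0,0,0,70],[0,0,0,0,80],[0,0,0,0,88],[0,0,0,0,88],[0,0,0,0,88]]}}

```text
time_s: 16.92
eef_pos: [0.5572, -0.4121, 0.0309]
tcp_rot: [2.22, 2.222, 0.0]
force: [-0.6, 0.6, 0.2]
width: 0.088
```

Emit:
{"api": "apply_moves", "payload": {"moves": [[0,0,15,0,88],[0,0,40,0,88],[0,0,70,0,88],[0,0,100,0,88],[0,0,119,0,88]]}}

```text
time_s: 17.33
eef_pos: [0.5585, -0.413, 0.1546]
tcp_rot: [2.217, 2.219, 0.001]
force: [-0.5, -0.8, -0.4]
width: 0.088
```

```bash
python3 look.py 9 wrist; python3 - <<'E'
from h import *
c=dict(np.load(f"pics/wrist9.npz"));W=xyz(c)
d=np.hypot(W[...,0]-.557,W[...,1]+.412)
P=W[(W[...,2]>.05)&(W[...,2]<.075)&(d<.04)];print(len(P),P[:,2].max(),(P.max(0)+P.min(0))/2,np.ptp(P,0))
hsv=cv2.cvtColor(c["image"],cv2.COLOR_BGR2HSV); wood=(hsv[...,0]<35)&(hsv[...,1]>60)&(d<.06)&(W[...,2]<.03)
P=W[wood];print(len(P),cv2.minEnclosingCircle((P[:,:2]*1000).astype(np.float32)))
E
```

```text
17.3833 [ 0.56024896 -0.41445899  0.15883507] 0.08797194227270723 [ 0.07846985 -0.72698112  1.55268559]
3297 0.059098927446642045 [ 0.56035164 -0.41239455  0.05457696] [0.05160928 0.05215872 0.00904394]
2342 ((556.8987426757812, -410.47802734375), 42.50148010253906)
```

View pics/wrist9.png

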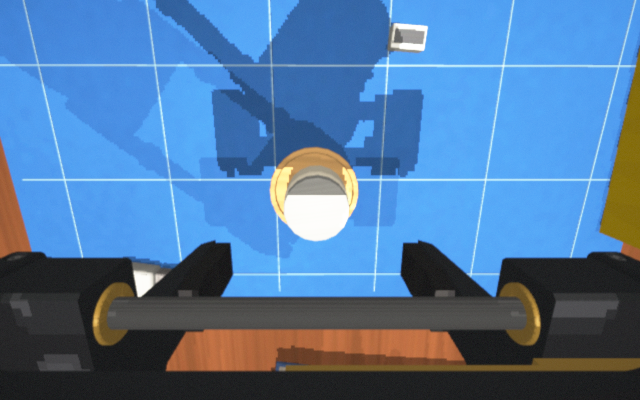

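The large jar (316,205) is inside its coaster, with centres about 4 mm apart and its top 3 mm higher. The tape roll is last.

Emit:
{"api": "apply_moves", "payload": {"moves": [[-10,32,0,0,88],[-20,64,0,0,88],[-30,96,0,0,88],[-40,128,0,0,88],[-50,160,0,0,88]]}}

```text
time_s: 17.8
eef_pos: [0.5064, -0.2507, 0.1501]
tcp_rot: [2.221, 2.222, 0.0]
force: [0.2, -0.2, -0.2]
width: 0.0878
```

Emit:
{"api": "apply_moves", "payload": {"moves": [[-10,32,0,0,88],[-20,64,0,0,88],[-30,96,0,0,88],[-40,125,0,0,88],[-46,143,0,0,88]]}}

```text
time_s: 18.22
eef_pos: [0.4596, -0.1066, 0.1498]
tcp_rot: [-2.219, -2.223, -0.0]
force: [1.1, 0.2, -0.3]
width: 0.0877
```

```bash
python3 look.py 10 wrist; python3 - <<'E'
from h import *
c=dict(np.load(f"pics/wrist10.npz"));W=xyz(c)
d=np.hypot(W[...,0]-.460,W[...,1]+.109)
P=W[(W[...,2]>.038)&(W[...,2]<.06)&(d<.05)];print(len(P),P[:,2].max(),(P.max(0)+P.min(0))/2,np.ptp(P,0))
E
```

```text
18.2667 [ 0.45862995 -0.10474884  0.14951857] 0.08765514042354487 [-2.64662426  1.89783778 -0.09896048]
2415 0.043856608336114905 [ 0.461955   -0.10840131  0.04093869] [0.0588983  0.0593151  0.00583583]
```

View pics/wrist10.png

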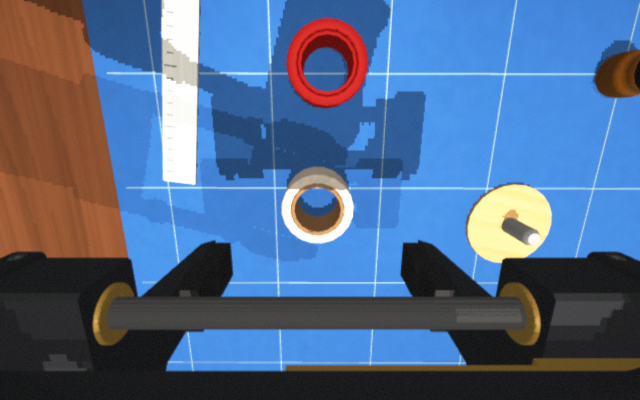

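The pale roll at (317,208) is between the fingers and fits at (462, -108). Red at (327,62) and the spindle at (510,223) are clear.

Emit:
{"api": "apply_moves", "payload": {"moves": [[1,0,-35,0,88],[1,0,-70,0,88],[1,0,-105,0,88],[1,0,-122,0,88],[1,0,-130,0,88]]}}

```text
time_s: 18.68
eef_pos: [0.4598, -0.1087, 0.0169]
tcp_rot: [-2.217, -2.219, 0.004]
force: [0.3, -0.5, 0.3]
width: 0.0876
```

Emit:
{"api": "apply_moves", "payload": {"moves": [[0,0,0,0,75],[0,0,0,0,52],[0,0,0,0,52],[0,0,0,0,52],[0,0,0,0,52]]}}

```text
time_s: 19.1
eef_pos: [0.4636, -0.1096, 0.0214]
tcp_rot: [2.219, 2.221, 0.002]
force: [-0.5, -0.9, 4.0]
width: 0.0595
```

Emit:
{"api": "apply_moves", "payload": {"moves": [[0,0,0,0,52],[0,0,0,0,52],[0,0,0,0,52],[0,0,0,0,52],[0,0,0,0,52]]}}

```text
time_s: 19.52
eef_pos: [0.4636, -0.1096, 0.0213]
tcp_rot: [2.218, 2.221, 0.002]
force: [-0.9, -0.1, 7.0]
width: 0.0599
```

Emit:
{"api": "apply_moves", "payload": {"moves": [[0,0,15,0,52],[0,0,40,0,52],[0,0,70,0,52],[0,0,100,0,52],[0,0,130,0,52]]}}

```text
time_s: 19.93
eef_pos: [0.4618, -0.1089, 0.1511]
tcp_rot: [-2.22, -2.222, -0.0]
force: [-0.2, -0.7, -1.4]
width: 0.0598
```

Emit:
{"api": "apply_moves", "payload": {"moves": [[38,-5,0,0,52],[76,-10,0,0,52],[114,-16,0,0,52],[150,-22,0,0,52],[183,-27,0,0,52]]}}

```text
time_s: 20.35
eef_pos: [0.6473, -0.1363, 0.1502]
tcp_rot: [2.219, 2.222, 0.001]
force: [-0.2, -0.2, -0.6]
width: 0.0593
```

Emit:
{"api": "apply_moves", "payload": {"moves": [[0,0,0,0,52],[0,0,0,0,52]]}}

```text
time_s: 20.52
eef_pos: [0.6462, -0.1361, 0.149]
tcp_rot: [-2.219, -2.223, 0.001]
force: [0.6, -0.5, -2.5]
width: 0.0593
```

```bash
python3 look.py 11 wrist side; python3 - <<'E'
from h import *
c=dict(np.load(f"pics/wrist11.npz"));W=xyz(c)
d=np.hypot(W[...,0]-.645,W[...,1]+.136)
hsv=cv2.cvtColor(c["image"],cv2.COLOR_BGR2HSV); wood=(hsv[...,0]<35)&(hsv[...,1]>60)&(d<.07)&(W[...,2]<.03)
P=W[wood];print(len(P),cv2.minEnclosingCircle((P[:,:2]*1000).astype(np.float32)))
E
```

```text
20.6167 [ 0.64399943 -0.13577661  0.14906069] 0.05962148453876788 [-0.42192059 -0.23004664 -1.27079435]
3092 ((645.9718017578125, -133.09873962402344), 39.55308151245117)
```

View pics/wrist11.png

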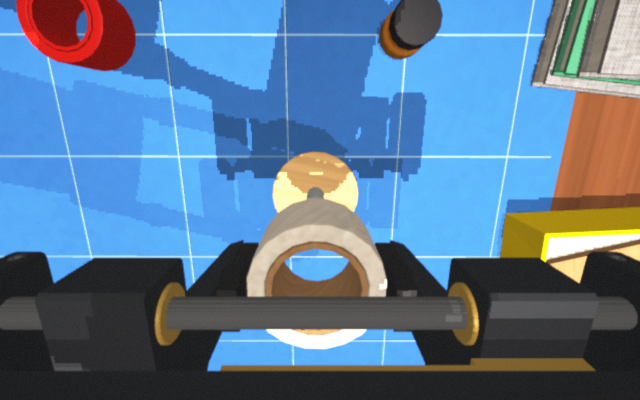

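The roll (316,275) hangs upright, centred over the spindle disc at (316,190). The yellow box stays clear. I'll lower it.

Emit:
{"api": "apply_moves", "payload": {"moves": [[0,0,-35,0,52],[0,0,-65,0,52],[0,0,-90,0,52],[0,0,-110,0,52],[0,0,-118,0,52]]}}

```text
time_s: 21.03
eef_pos: [0.6409, -0.1351, 0.0283]
tcp_rot: [-2.216, -2.218, 0.005]
force: [-0.7, 0.0, -1.3]
width: 0.0595
```

Emit:
{"api": "apply_moves", "payload": {"moves": [[0,0,-2,0,52],[0,0,-4,0,52],[0,0,-6,0,52],[0,0,-6,0,52],[0,0,-6,0,65]]}}

```text
time_s: 21.45
eef_pos: [0.6464, -0.1363, 0.0275]
tcp_rot: [2.219, 2.221, 0.002]
force: [-0.4, 0.3, -0.3]
width: 0.0639
```

Emit:
{"api": "apply_moves", "payload": {"moves": [[0,0,0,0,75],[0,0,0,0,85],[0,0,0,0,88],[0,0,0,0,88],[0,0,0,0,88]]}}

```text
time_s: 21.87
eef_pos: [0.6453, -0.1361, 0.0259]
tcp_rot: [2.22, 2.222, 0.0]
force: [0.4, -0.7, 0.3]
width: 0.0877
```

Emit:
{"api": "apply_moves", "payload": {"moves": [[0,0,15,0,88],[0,0,40,0,88],[0,0,70,0,88],[0,0,100,0,88],[0,0,130,0,88]]}}

```text
time_s: 22.28
eef_pos: [0.6451, -0.136, 0.158]
tcp_rot: [2.22, 2.222, 0.0]
force: [1.1, -0.2, -0.1]
width: 0.0882
```

```bash
python3 look.py 12 wrist; python3 - <<'E'
from h import *
c=dict(np.load(f"pics/wrist12.npz"));W=xyz(c)
d=np.hypot(W[...,0]-.645,W[...,1]+.136)
P=W[(W[...,2]>.042)&(W[...,2]<.06)&(d<.05)];print(len(P),P[:,2].max(),(P.max(0)+P.min(0))/2,np.ptp(P,0))
E
```

```text
22.3333 [ 0.64918331 -0.13698656  0.16599392] 0.08794991185838903 [ 1.36407992 -0.39019775  3.46156613]
2394 0.048888933520849755 [ 0.64796958 -0.13480527  0.04548312] [0.0588495  0.05900469 0.00681162]
```

Emit:
{"api": "apply_moves", "payload": {"moves": [[-30,-35,5,0,88],[-60,-70,10,0,88],[-80,-110,20,0,88],[-100,-145,30,0,88],[-110,-180,40,0,88]]}}

```text
time_s: 22.75
eef_pos: [0.5361, -0.3085, 0.1945]
tcp_rot: [-2.219, -2.223, 0.0]
force: [0.4, -0.4, -0.1]
width: 0.0882
```

Emit:
{"api": "apply_moves", "payload": {"moves": [[-30,-35,5,0,88],[-60,-70,10,0,88],[-80,-110,20,0,88],[-100,-145,30,0,88],[-120,-180,40,0,88]]}}

```text
time_s: 23.17
eef_pos: [0.4229, -0.4783, 0.2317]
tcp_rot: [2.22, 2.222, 0.0]
force: [0.5, 0.7, -0.1]
width: 0.0877
```

```bash
python3 look.py 13 top side; python3 - <<'E'
from h import *
c=dict(np.load("pics/top13.npz")); W=xyz(c); c0=dict(np.load("pics/top0.npz")); W0=xyz(c0)
for n,(x,y,h) in dict(big=(.557,-.412,.057),small=(.53,.39,.057),tape=(.645,-.136,.047),ink=(.7135,-.0014,.05)).items():
    P=W[(np.hypot(W[...,0]-x,W[...,1]-y)<.05)&(W[...,2]>h-.006)]
    print(n,((P.max(0)+P.min(0))/2).round(4),np.ptp(P,0).round(3),len(P),np.median(P[:,2]).round(4))
E
```

```text
23.2667 [ 0.42185683 -0.48278414  0.2337136 ] 0.08766878751596975 [ 0.28757741 -0.53067465  0.07303814]
big [ 0.5608 -0.413   0.0579] [0.051 0.051 0.014] 422 0.0573
small [0.5313 0.3896 0.0575] [0.035 0.035 0.012] 194 0.057
tape [ 0.6474 -0.1347  0.0483] [0.059 0.058 0.014] 330 0.0468
ink [ 0.7146 -0.0013  0.0506] [0.031 0.033 0.011] 160 0.05
```

View pics/top13.png

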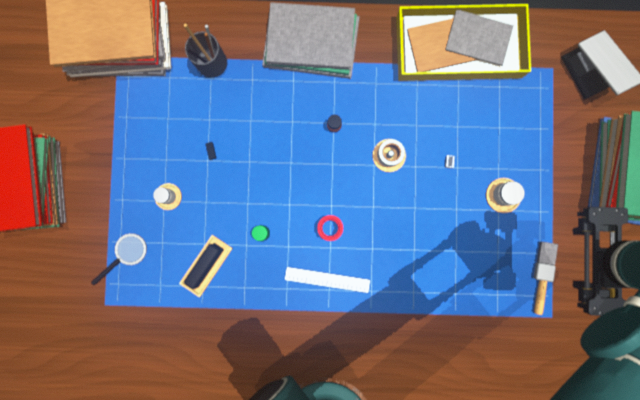

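View pics/side13.png

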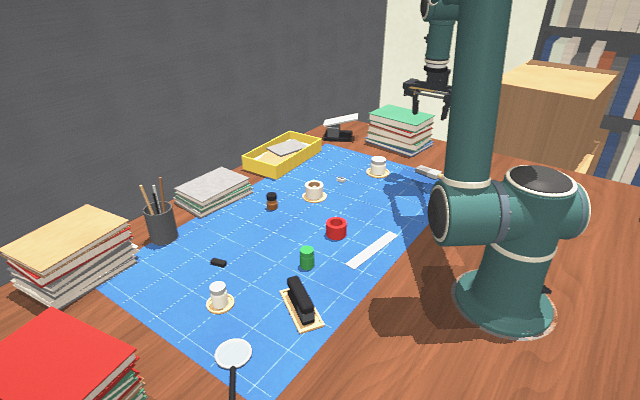

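Both views show everything in place: small jar (163,195), large jar (510,193), roll on the spindle (389,154), stapler in the tray (206,265), and the ink bottle (333,123) where it was. The measured offsets are all 5 mm or less. I'll let the arm settle and hand in.

Emit:
{"api": "apply_moves", "payload": {"moves": [[0,0,0,0,88],[0,0,0,0,88],[0,0,0,0,88],[0,0,0,0,88],[0,0,0,0,88]]}}

```text
time_s: 23.68
eef_pos: [0.4251, -0.4755, 0.2299]
tcp_rot: [-2.217, -2.224, -0.0]
force: [0.3, 0.2, -0.1]
width: 0.0878
```

```bash
python3 -c "
from station import env
print(env.close_job())"
```

```text
the job is handed in; nothing more can be done
None
```

All four objects are in their holders and the job is handed in, at about 24 s on the robot's clock. The hand-in reports no verdict, so what follows is from my own last camera checks.

| Object | Holder | Offset from centre | Limit |
|---|---|---|---|
| Large jar | Large coaster | about 4 mm | 12 mm |
| Small jar | Small coaster | about 1.5 mm | 11 mm |
| Tape roll | Spindle | about 3 mm | 13 mm |
| Stapler | Long tray | within 5 mm, under 1° off the tray's axis | 14 mm along, 11 mm across, 0.25 rad (about 14°) |

- **Set down:** each object's top rose by about its holder's floor thickness, 3 mm for the jars and stapler and 5 mm for the tape roll, so all four are fully down. Each was released within about 1 mm of its holder's floor.
- **Left alone:** the ink bottle is within about 1 mm of where it started, and the green and red look-alikes were not moved.
- **Arm:** it is parked clear with the gripper open, touching nothing.

No check failed. The top and wrist cameras disagreed by 3 mm or less.

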